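Bleed the red water filter

TASK

Bleed the pressure from the water filter with the red collar: unscrew the little knurled lock nut on its valve all the way up (counter-clockwise) with a light grip, then press the freed valve tip right down, gently and without jamming it on its stop, hold it down for about two seconds and let it spring back up, leaving the nut unscrewed. The valve is delicate: feel your way, and leave the blue filter and everything else as it is.

Things in the scene. Friction and masses are not known exactly. Their poses are not given: they have to be found in the camera images.
- red_filter: The filter to bleed: upright countertop water filter fixed to the worktop, white ribbed bowl 92 mm wide, black rubber foot 112 mm wide, red collar ring 100 mm wide at 74 to 90 mm height, black head (top at 106 mm), two capped side ports along its y axis (140 mm over both). Origin: centre of its underside, at worktop height; the brass bleed valve stands upright on its z axis
- red_filter_nut_mid (a point): centre of the red filter's knurled brass lock nut (16 mm across, 10 mm tall), on the valve axis; it climbs with the nut. Screwed down, the nut's lower face sits on a rigid 12 mm wide grey metal stem, 140 mm above the worktop and 34 mm above the filter's head
- red_filter_nut (a joint): lock nut angle, rad: 0 = screwed down on its seat, 4.4 = all the way up against its stop; grows counter-clockwise seen from above; starts between 0 and 0.6. The nut climbs the valve pin 0.8 mm per rad, stays where it is left and needs about 0.04 N m to turn
- red_filter_tip (a point): top centre of the red filter's steel valve pin, which sticks up through the nut: 9 mm across at its top, 26 mm above the stem's seat, so 16 mm above the top of the nut when that is screwed down and 12.5 mm above it when unscrewed to the stop
- red_filter_pin (a joint): valve pin, m: 0 = up, grows as it is pressed, hard stop at 0.003. Its spring pushes up with 3 N at 0, 2 N more per mm, 9 N at the stop. It sinks only as far as the nut has been unscrewed. Delicate: never load the pressed pin with more than 13 N, nor squeeze the nut with more than 25 N a finger (10 to 20 N turn it well)
- blue_filter: The filter to leave alone: upright countertop water filter fixed to the worktop, white ribbed bowl 92 mm wide, black rubber foot 112 mm wide, blue collar ring 100 mm wide at 74 to 90 mm height, black head (top at 106 mm), two capped side ports along its y axis (140 mm over both). Origin: centre of its underside, at worktop height; the brass bleed valve stands upright on its z axis
- blue_filter_nut_mark (a point): the index mark on the rim of the blue filter's lock nut, 8 mm off the valve axis (an identical valve, which must stay as it is)
- tumbler: Bystander, leave it alone: clear drinking glass, 80 mm wide, 91 mm tall; origin at the centre of its underside
- mug_1: Bystander, leave it alone: cream mug with a green band, 86 mm wide, 90 mm tall; origin at the centre of its underside
- tin_tuna: Bystander, leave it alone: low food tin, 86 mm wide, 40 mm tall; origin at the centre of its underside
- spoon_1: Bystander, leave it alone: steel spoon, 188 mm long, lying flat; origin at the centre of its underside
- jar_mustard: Bystander, leave it alone: jar with a black lid, 65 mm wide, 94 mm tall; origin at the centre of its underside
- pepper_mill: Bystander, leave it alone: dark wooden pepper mill, 58 mm wide, 170 mm tall; origin at the centre of its underside
- salt_shaker: Bystander, leave it alone: glass salt shaker with a grey top, 44 mm wide, 90 mm tall; origin at the centre of its underside

How it is judged:
On the way, in this order (a step that is already met when the one before it is completed fails the run):
1. the red filter's lock nut is unscrewed up to its stop (above 4.15 of 4.4 rad) (value of joint red_filter_nut above 4.15 rad), for 0.2 s.
2. the freed valve tip is pressed down (deeper than 2.5 of 3 mm) and held there for 1.5 s (value of joint red_filter_pin above 0.0025 m and value of joint red_filter_nut above 4 rad), for 1.5 s.
At the end, for the whole second after the job is handed in: the red valve tip has been held down and is up again (within 0.6 mm), its lock nut still unscrewed (above 4.0 rad); nothing else disturbed (value of joint red_filter_pin below 0.0006 m and value of joint red_filter_nut above 4 rad); the robot touches nothing.
It fails at once if the red filter's valve is squeezed or pushed with more than 60 N in all, both fingers together (contact force between the fingers and red_filter above 60 N).
It fails at once if the pressed valve tip is jammed with more than 13 N (value of joint red_filter_pin above 0.0018 m and contact force between the fingers and red_filter above 13 N).
It fails at once if the blue filter's nut or valve is moved (mark shifted by more than 2 mm) (distance of blue_filter_nut_mark from where it was at the start of the episode above 0.002 m).
It fails at once if a bystander is moved more than 2 cm (distance of any of tumbler, mug_1, salt_shaker, pepper_mill, tin_tuna, spoon_1, jar_mustard from where it was at the start of the episode above 0.02 m).
It also fails if it takes over 72 s, if anything falls off the work surface, if the arm or the gripper's body presses on something with over 40 N, if the wrist force passes 120 N, or if a joint passes its speed limit or range.

ROBOT

A 6-joint arm with a two-finger parallel gripper is mounted at the origin on a cart in front of the work surface, level with it; the furniture and walls round the work are solid. World frame = base frame: x ahead of the robot, y to its left, z up, the work surface at z = 0. Lengths are in m, angles in rad, forces in N, time in s.
With the tool pointing down it reaches from about 0.275 to 0.825 m from the base axis. Payload 4.9 kg.
Tool frame: the origin (TCP) lies on the mounting face of the last link; the fingertips stand 173 mm ahead of it and the grasp point (between the pads) lies ctrl.grip_point_offset ahead of it (ctrl.grip_point_offset is the distance from the TCP to the grasp point, in m); z points along the fingers, y is the line along which they close (so a half turn about z gives the same grasp; the last joint's range is limited). The gripper opens to 85 mm and grips with 20 to 120 N. Pads are 22 mm wide; open, the fingers measure 114 mm over their backs; the gripper's body (76 mm by 85 mm) begins 54 mm behind the grasp point. The pads swing forward as they close: fully open they stand 13 mm farther back than shut.
Start: joints at [-1.263, 0.326, -0.193, 1.052, 0, 1.437], TCP at [0.235, -0.497, 0.405] pointing down, gripper open.
Joint ranges: [-2.65, 2.65], [-0.97, 1.79], [-1.3, 1.35], [-1.93, 2.1], [-1.47, 1.37], [-3.14, 3.14]. Speed limits (rad/s): [2.57, 2.57, 3.14, 3.14, 3.14, 3.14].

INTERFACE

Orientations are given as a unit quaternion [x, y, z, w].
In Python, from station import readout, eyes, job, ctrl gives the robot as it stands.
- The arm moves only by the shell command python3 -m jog 'ROWS' [FORCE]. ROWS is a JSON object of lists of equal length, an entry for each row: "grip": the opening, from 0 (shut) to 1 (fully open); "offset": the shift along the tool's x, y, z in cm, a list of three; "spin": the turn about the tool's z in units of 5 degrees (1.0 is 5 degrees). In form: {"grip": [grip, ...], "offset": [[dx, dy, dz], ...], "spin": [spin, ...]}. A call has 1 to 5 rows; each row is the pose to reach, as a shift and turn from the pose commanded when the call began, along the tool's axes at that moment; what a row does not reach only later rows make up. A row lasts 1/8 s, in which the tool goes at most 62.5 mm and 10.7 degrees, less where a joint would pass 70% of its speed; a pose out of reach is approached as far as the arm can. A call with a gripper value outside its range is refused whole. The fingers move at their own pace and stop on an object; FORCE is the grip in N (left out, the last holds). Time passes only in rows, so rows that repeat a pose let the fingers close. It gives the time, the measured TCP pose, the force, the opening and the grip force at its end, in the units of the state.
- readout.get_obs(): the state, without advancing time (a new reading comes with each control period).
- eyes.grab_frame(name): name is "side" or "top"; returns a dict with "color" (480x640x3 uint8, blue, green, red), "mtx" (3x3 intrinsics, pixels), "rvec" (rotation vector, rad) and "tvec" (3), from world to camera coordinates, as OpenCV has them. Camera axes: x right, y down, z forward; pixel columns grow to the right and rows downward; lengths in m; the calibration is good to about 2 mm. A picture is of the moment at which its call begins. There is no depth.
- job.finish_job(): hands the job in; it is judged then, once.
The state is a dict: "t": time; "joint_positions": joint angles; "joint_vel": joint speeds; "joint_efforts": joint torques, N m; "ee_pos": TCP position; "orientation": TCP orientation; "contact_force": force on the tool from outside, world axes, zero at the start; "torque": the same for the moment, N m; "finger_gap": opening from 0.0 (shut) to 1.0 (fully open); "gripper_force": force on a finger pad.
Only numpy, scipy, OpenCV 4.12 (cv2) and the standard library are available. Lean on these libraries where they do the work, as an engineer would, in place of code of your own. Each camera call takes 0.05 s, during which the arm holds its last target. There are 200 camera calls.

## Working session

There is one attempt and no reset: what is moved stays moved. The work goes in short steps, Python scripts to look and compute and a shell command to move; the robot and the scene stay as the last step left them, time stands still between calls to the robot, and variables do not carry over. Pictures are saved under pics/ and viewed, at most 10 in all, crops included, and the job is handed in when it is done.

```bash
mkdir -p pics
python3 - <<'E'
from station import readout, eyes, job, ctrl
import cv2
print(readout.get_obs(), ctrl.grip_point_offset)
for n in("side","top"):
    f=eyes.grab_frame(n); cv2.imwrite(f"pics/{n}0.png",f["color"]); print(n,f["mtx"],f["rvec"],f["tvec"])
E
```

```text
{'t': 0.0, 'joint_positions': array([-1.26321601e+00,  3.26968415e-01, -1.93605843e-01,  1.05202155e+00,
        6.85211681e-06,  1.43660519e+00]), 'joint_vel': array([-0.00018952,  0.00054769,  0.00042741, -0.00044079, -0.00188511,
       -0.00083829]), 'joint_efforts': array([ 1.32230329e-03, -4.43391895e+01,  2.62444568e+01,  1.52618863e-02,
        1.00178497e-04,  1.43027520e-06]), 'ee_pos': array([ 0.23507322, -0.49690636,  0.40387988]), 'orientation': array([ 9.75703381e-01,  2.19093823e-01, -7.44915647e-05, -8.96655740e-04]), 'contact_force': array([-0.45416836,  0.44500089, -0.40293943]), 'torque': array([-0.01297788, -0.00423155,  0.01912169]), 'gripper_force': 0.0, 'finger_gap': 0.9973220371110348} 0.1547
side [[487.85745819   0.         311.74013399]
 [  0.         487.85745819 239.20049851]
 [  0.           0.           1.        ]] [ 2.49826877 -0.51903975  0.17006081] [-0.57426184  0.23922645  1.5500311 ]
top [[483.22442678   0.         321.82820227]
 [  0.         483.22442678 243.23388555]
 [  0.           0.           1.        ]] [ 2.1342834  -2.11181473  0.19310155] [-0.04381746  0.62023971  1.42689113]
```

View pics/side0.png

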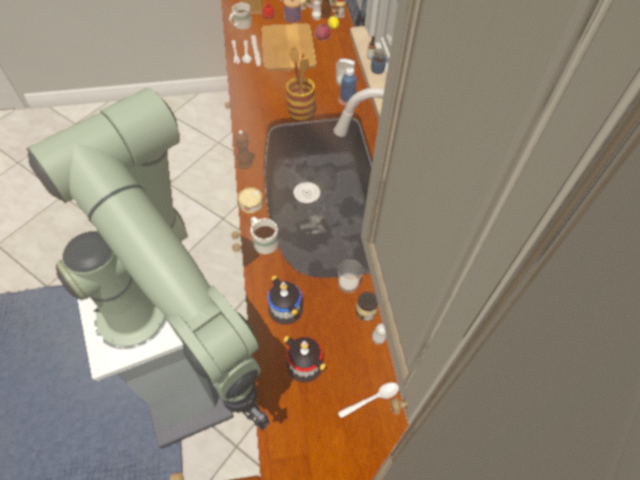

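View pics/top0.png

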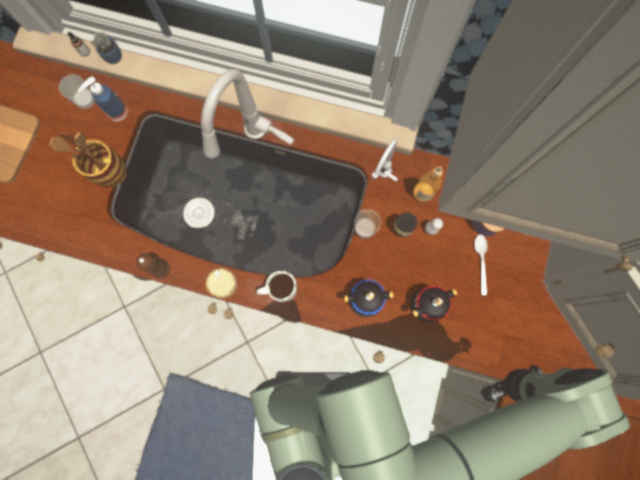

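The red filter is at about side (305,355) and top (434,301). The blue one is at side (285,298) and top (369,295). I'll zoom in on the valves next.

Run:
```python
import cv2,numpy as np
a=cv2.imread("pics/side0.png")[325:385,270:345];b=cv2.imread("pics/top0.png")[270:330,395:470]
cv2.imwrite("pics/c0.png",np.hstack([cv2.resize(i,(400,320),interpolation=cv2.INTER_CUBIC) for i in(a,b)]))
```

```text
(no output)
```

View pics/c0.png

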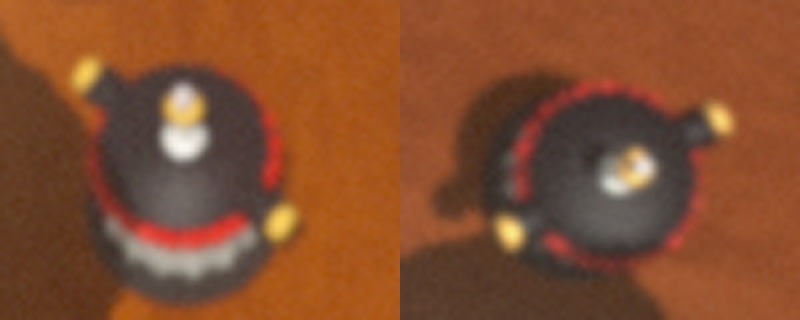

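```bash
cat > g.py <<'E'
import numpy as np,cv2
from scipy.optimize import least_squares
from station import eyes,readout,ctrl
from scipy.spatial.transform import Rotation as R
def cams():
    return {n:eyes.grab_frame(n) for n in("side","top")}
def proj(f,P): return cv2.projectPoints(np.atleast_2d(np.array(P,float)),f["rvec"],f["tvec"],f["mtx"],None)[0][:,0]
E
python3 - <<'E'
from g import *
C=cams()
obs=[("side",(304,341.8),.1655),("side",(304.1,344.7),.146),("side",(304.1,350.9),.122),("top",(440.5,300.6),.1655),("top",(438,300.8),.146),("top",(434.7,303),.120)]
r=lambda q,w=None:np.concatenate([(proj(C[n],[q[0],q[1],z])[0]-p) for n,p,z in obs if w in(None,n)])
for w in(None,"side","top"):
    s=least_squares(lambda q:r(q,w),[.5,-.2]); print(s.x,s.fun.round(1))
for c,p in (("caps",[(412.,0)]),):pass
a=np.array
s1=a([(88,76),(281,222)])/5.333+[270,325]; t1=(a([(719,119),(511,232)])-[400,0])/5.333+[395,270]
for p,q in zip(s1,t1[[0,1]]),:pass
def tri(p,q): 
    s=least_squares(lambda P:np.r_[proj(C["side"],P)[0]-p,proj(C["top"],P)[0]-q],[.5,-.2,.1]);return s.x,s.cost
for i in(0,1):
  for j in(0,1): print(i,j,tri(s1[i],t1[j]))
o=readout.get_obs();M=R.from_quat(o["orientation"]).as_matrix();print(M.round(3))
E
```

```text
[ 0.44097404 -0.36792055] [-0.2  0.7 -0.3  0.6 -0.2 -2.3 -0.5  0.2  0.3  0.5  1.5 -1.1]
[ 0.44124843 -0.36910243] [ 0.   1.1 -0.   0.9  0.  -2. ]
[ 0.44060141 -0.36676365] [-1.   0.4 -0.1  0.6  1.1 -1. ]
0 0 (array([ 0.42341109, -0.37979916,  0.25370603]), np.float64(172.49022832299698))
0 1 (array([ 0.40906511, -0.31301914,  0.09744515]), np.float64(0.08638967221377691))
1 0 (array([ 0.47143249, -0.42850176,  0.09826176]), np.float64(0.03495111880840455))
1 1 (array([ 0.46320157, -0.35924851, -0.10401526]), np.float64(192.70299587806397))
[[ 0.904  0.428 -0.   ]
 [ 0.428 -0.904  0.001]
 [ 0.    -0.001 -1.   ]]
```

```bash
python3 -m jog '{"grip":[0.6,0.5,0.5,0.5,0.5],"offset":[[4.8,-0.6,0],[9.6,-1.2,0],[14.4,-1.7,0],[19.3,-2.3,0],[24.1,-2.85,0]],"spin":[0,0,0,0,0]}' 20; python3 -m jog '{"grip":[0.5,0.5,0.5],"offset":[[0,0,1.5],[0,0,3],[0,0,3]],"spin":[0,0,0]}'
cat > s.py <<'E'
from g import *
o=readout.get_obs();M=R.from_quat(o["orientation"]).as_matrix()
print("t%.2f"%o["t"],"ee",o["ee_pos"].round(4),"grip",(o["ee_pos"]+M[:,2]*ctrl.grip_point_offset).round(4),"j6 %.2f"%o["joint_positions"][5],"yaw %.1f"%np.degrees(np.arctan2(M[1,0],M[0,0])),"F",o["contact_force"].round(2),"T",o["torque"].round(3),"gf %.1f gap %.3f"%(o["gripper_force"],o["finger_gap"]))
print("err in tool cm",(M.T@(np.array([.4408,-.368,.1462])-(o["ee_pos"]+M[:,2]*ctrl.grip_point_offset))*100).round(2), M[:,2].round(4))
E
python3 s.py
python3 - <<'E'
from g import *
C=cams();o=readout.get_obs();M=R.from_quat(o["orientation"]).as_matrix()
ims=[]
for n in C:
    p=proj(C[n],[.4408,-.368,.15])[0]; x,y=int(p[0])-40,int(p[1])-45
    c=C[n]["color"][y:y+75,x:x+80].copy(); ims.append(cv2.resize(c,(400,375),interpolation=cv2.INTER_CUBIC)); print(n,x,y)
cv2.imwrite("pics/c1.png",np.hstack(ims))
E
```

```text
t: 0.82
ee_pos: [0.4421, -0.3674, 0.4045]
orientation: [0.976, 0.219, -0.0, -0.0]
contact_force: [0.0, -1.1, 0.4]
finger_gap: 0.5
gripper_force: 0.0
t: 1.2
ee_pos: [0.4394, -0.3686, 0.3727]
orientation: [0.976, 0.218, -0.001, -0.002]
contact_force: [-0.1, -0.4, -0.1]
finger_gap: 0.501
gripper_force: 0.0
t1.20 ee [ 0.4394 -0.3686  0.3727] grip [ 0.439  -0.3681  0.218 ] j6 1.87 yaw 25.2 F [-0.13 -0.42 -0.08] T [-0.009  0.024 -0.031] gf 0.0 gap 0.501
err in tool cm [0.18 0.09 7.18] [-0.0029  0.0027 -1.    ]
side 263 299
top 398 256
```

View pics/c1.png

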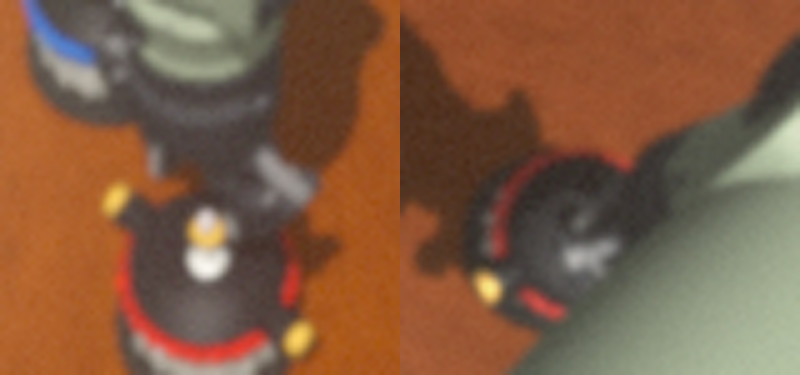

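The side view shows the valve at about (304,345), in line with and below the open fingers. I'll descend around the nut.

```bash
python3 -m jog '{"grip":[0.5,0.5,0.5,0.5,0.5],"offset":[[0.05,0,1.5],[0.1,0,3],[0.1,0,4.5],[0.1,0,4.5],[0.1,0,4.5]],"spin":[0,0,0,0,0]}'; python3 s.py; python3 -m jog '{"grip":[0.5,0.5,0.5,0.5,0.5],"offset":[[0,0,0.8],[0,0,1.6],[0,0,2.5],[0,0,2.5],[0,0,2.5]],"spin":[0,0,0,0,0]}'; python3 s.py
```

```text
t: 1.92
ee_pos: [0.4419, -0.368, 0.3297]
orientation: [0.976, 0.219, 0.0, -0.0]
contact_force: [-0.2, 0.6, 0.0]
finger_gap: 0.501
gripper_force: 0.0
t1.93 ee [ 0.4419 -0.368   0.3297] grip [ 0.4419 -0.368   0.175 ] j6 1.88 yaw 25.3 F [-0.22  0.64  0.01] T [-0.012 -0.027  0.023] gf 0.0 gap 0.501
err in tool cm [-0.1  -0.05  2.88] [ 0.  0. -1.]
t: 2.55
ee_pos: [0.4418, -0.368, 0.3047]
orientation: [0.976, 0.219, -0.0, -0.0]
contact_force: [-0.3, 0.2, -0.5]
finger_gap: 0.501
gripper_force: 0.0
t2.55 ee [ 0.4418 -0.368   0.3047] grip [ 0.4418 -0.368   0.15  ] j6 1.88 yaw 25.3 F [-0.34  0.24 -0.46] T [0.025 0.059 0.048] gf 0.0 gap 0.501
err in tool cm [-0.09 -0.04  0.38] [-0.e+00  1.e-04 -1.e+00]
```

```bash
python3 -m jog '{"grip":[0.45,0.35,0.3,0.26,0.26],"offset":[[0,0,0.2],[-0.05,0,0.4],[-0.05,0,0.4],[-0.05,0,0.4],[-0.05,0,0.4]],"spin":[0,0,0,0,0]}' 20; python3 s.py;  python3 -m jog '{"grip":[0.24,0.23,0.22,0.22],"offset":[[0,0,0],[0,0,0],[0,0,0],[0,0,0]],"spin":[0,0,0,0]}' 20; python3 s.py
```

```text
t: 3.18
ee_pos: [0.4413, -0.3682, 0.3007]
orientation: [0.976, 0.219, 0.0, 0.0]
contact_force: [0.7, -0.4, -0.1]
finger_gap: 0.261
gripper_force: 0.0
t3.17 ee [ 0.4413 -0.3682  0.3007] grip [ 0.4413 -0.3682  0.146 ] j6 1.88 yaw 25.3 F [ 0.73 -0.43 -0.06] T [-0.011  0.011 -0.008] gf 0.0 gap 0.261
err in tool cm [-0.04 -0.04 -0.02] [ 1.e-04 -1.e-04 -1.e+00]
t: 3.68
ee_pos: [0.4413, -0.3682, 0.3007]
orientation: [0.976, 0.219, -0.0, 0.0]
contact_force: [-0.5, 0.9, -0.4]
finger_gap: 0.22
gripper_force: 0.0
t3.67 ee [ 0.4413 -0.3682  0.3007] grip [ 0.4413 -0.3682  0.146 ] j6 1.88 yaw 25.3 F [-0.47  0.91 -0.36] T [ 0.06   0.003 -0.028] gf 0.0 gap 0.220
err in tool cm [-0.04 -0.04 -0.02] [-0. -0. -1.]
```

```bash
for i in 1; do python3 -m jog '{"grip":[0.21,0.205,0.205],"offset":[[0,0,0],[0,0,0],[0,0,0]],"spin":[0,0,0]}' 20; python3 s.py;python3 -m jog '{"grip":[0.2,0.195,0.195],"offset":[[0,0,0],[0,0,0],[0,0,0]],"spin":[0,0,0]}' 20; python3 s.py; done
```

```text
t: 4.05
ee_pos: [0.4412, -0.3679, 0.3006]
orientation: [0.976, 0.219, -0.0, -0.0]
contact_force: [-1.2, 1.6, -0.4]
finger_gap: 0.21
gripper_force: 1.0
t4.05 ee [ 0.4412 -0.3679  0.3006] grip [ 0.4411 -0.3678  0.1459] j6 1.88 yaw 25.3 F [-1.2   1.55 -0.37] T [0.399 0.143 0.022] gf 1.0 gap 0.210
err in tool cm [-0.04  0.   -0.03] [-3.e-04  7.e-04 -1.e+00]
t: 4.42
ee_pos: [0.4411, -0.3677, 0.3005]
orientation: [0.976, 0.219, -0.0, -0.001]
contact_force: [-1.5, 4.2, 1.0]
finger_gap: 0.196
gripper_force: 2.4
t4.42 ee [ 0.4411 -0.3677  0.3005] grip [ 0.441  -0.3676  0.1458] j6 1.88 yaw 25.3 F [-1.53  4.18  1.03] T [0.858 0.374 0.028] gf 2.4 gap 0.196
err in tool cm [-0.03  0.03 -0.04] [-6.0e-04  1.2e-03 -1.0e+00]
```

```bash
python3 -m jog '{"grip":[0.205,0.195,0.195],"offset":[[0,-0.05,0],[0,-0.1,0],[0,-0.1,0]],"spin":[0,0,0]}' 20; python3 s.py;python3 -m jog '{"grip":[0.18,0.17,0.17,0.17],"offset":[[0,0,0],[0,0,0],[0,0,0],[0,0,0]],"spin":[0,0,0,0]}' 20; python3 s.py
```

```text
t: 4.8
ee_pos: [0.4409, -0.3674, 0.3007]
orientation: [0.976, 0.219, 0.0, 0.0]
contact_force: [-0.7, 1.8, 0.7]
finger_gap: 0.194
gripper_force: 1.3
t4.80 ee [ 0.4409 -0.3674  0.3007] grip [ 0.4409 -0.3674  0.146 ] j6 1.88 yaw 25.3 F [-0.68  1.77  0.74] T [0.483 0.181 0.02 ] gf 1.3 gap 0.194
err in tool cm [-0.04  0.05 -0.02] [ 1.e-04 -3.e-04 -1.e+00]
t: 5.3
ee_pos: [0.4408, -0.3672, 0.3006]
orientation: [0.976, 0.219, -0.0, -0.0]
contact_force: [-1.7, 4.9, 0.9]
finger_gap: 0.178
gripper_force: 17.8
t5.30 ee [ 0.4408 -0.3672  0.3006] grip [ 0.4408 -0.3671  0.1459] j6 1.88 yaw 25.3 F [-1.74  4.85  0.94] T [ 0.744  0.39  -0.015] gf 17.8 gap 0.178
err in tool cm [-0.04  0.08 -0.03] [-2.e-04  3.e-04 -1.e+00]
```

```bash
python3 -m jog '{"grip":[0.17,0.17,0.17],"offset":[[0,-0.03,0],[0,-0.06,0],[0,-0.06,0]],"spin":[0,0,0]}' 20; python3 s.py;python3 -m jog '{"grip":[0.17,0.17,0.17,0.17],"offset":[[0,0,-0.01],[0,0,-0.02],[0,0,-0.03],[0,0,-0.03]],"spin":[-1.5,-3,-4.5,-4.5]}' 20; python3 s.py
```

```text
t: 5.68
ee_pos: [0.4407, -0.367, 0.3007]
orientation: [0.976, 0.219, 0.0, 0.0]
contact_force: [-1.5, 2.5, 0.3]
finger_gap: 0.174
gripper_force: 17.7
t5.67 ee [ 0.4407 -0.367   0.3007] grip [ 0.4407 -0.367   0.146 ] j6 1.88 yaw 25.3 F [-1.48  2.52  0.31] T [ 0.485  0.273 -0.003] gf 17.7 gap 0.174
err in tool cm [-0.04  0.09 -0.02] [ 2.e-04 -6.e-04 -1.e+00]
t: 6.18
ee_pos: [0.4406, -0.3668, 0.301]
orientation: [0.915, 0.405, -0.0, 0.0]
contact_force: [-1.5, 2.7, 0.8]
finger_gap: 0.175
gripper_force: 17.7
t6.17 ee [ 0.4406 -0.3668  0.301 ] grip [ 0.4406 -0.3669  0.1463] j6 1.49 yaw 47.7 F [-1.48  2.75  0.78] T [0.511 0.335 0.032] gf 17.7 gap 0.175
err in tool cm [-0.07  0.09  0.01] [ 0.e+00 -3.e-04 -1.e+00]
```

```bash
python3 -m jog '{"grip":[0.17,0.17,0.17,0.17,0.17],"offset":[[0.01,-0.03,-0.01],[0.02,-0.05,-0.03],[0.02,-0.05,-0.04],[0.02,-0.05,-0.06],[0.02,-0.05,-0.06]],"spin":[-2,-4,-6,-8,-8]}' 20; python3 s.py
```

```text
t: 6.8
ee_pos: [0.4403, -0.3666, 0.3016]
orientation: [0.722, 0.692, -0.0, 0.0]
contact_force: [-2.1, 1.0, 0.1]
finger_gap: 0.176
gripper_force: 17.7
t6.80 ee [ 0.4403 -0.3666  0.3016] grip [ 0.4403 -0.3667  0.1469] j6 0.79 yaw 87.6 F [-2.1   1.03  0.1 ] T [0.315 0.444 0.009] gf 17.7 gap 0.176
err in tool cm [-0.13  0.06  0.07] [-3.e-04 -8.e-04 -1.e+00]
```

```bash
python3 -m jog '{"grip":[0.17,0.17,0.17,0.17,0.17],"offset":[[0.01,-0.03,-0.01],[0.01,-0.05,-0.03],[0.01,-0.05,-0.04],[0.01,-0.05,-0.06],[0.01,-0.05,-0.06]],"spin":[-2,-4,-6,-8,-8]}' 20; python3 s.py
```

```text
t: 7.42
ee_pos: [0.4399, -0.3666, 0.3022]
orientation: [0.442, 0.897, -0.001, 0.0]
contact_force: [-2.8, -0.2, -0.2]
finger_gap: 0.172
gripper_force: 17.7
t7.42 ee [ 0.4399 -0.3666  0.3022] grip [ 0.4399 -0.3668  0.1475] j6 0.09 yaw 127.5 F [-2.84 -0.18 -0.22] T [-0.023  0.358  0.002] gf 17.7 gap 0.172
err in tool cm [-0.15 -0.    0.13] [-1.0e-04 -1.2e-03 -1.0e+00]
```

```bash
python3 -m jog '{"grip":[0.17,0.17,0.17,0.17,0.17],"offset":[[0,0,-0.01],[0,0,-0.03],[0,0,-0.04],[0,0,-0.06],[0,0,-0.06]],"spin":[-2,-4,-6,-8,-8]}' 20; python3 s.py
```

```text
t: 8.05
ee_pos: [0.4398, -0.3668, 0.3029]
orientation: [0.109, 0.994, -0.001, -0.0]
contact_force: [-3.6, -2.2, -2.6]
finger_gap: 0.175
gripper_force: 17.7
t8.05 ee [ 0.4398 -0.3668  0.3029] grip [ 0.4397 -0.3671  0.1482] j6 -0.60 yaw 167.4 F [-3.56 -2.16 -2.56] T [-0.386  0.554  0.086] gf 17.7 gap 0.175
err in tool cm [-0.13 -0.07  0.2 ] [-5.0e-04 -1.8e-03 -1.0e+00]
```

```bash
python3 -m jog '{"grip":[0.17,0.17,0.17,0.17],"offset":[[0.02,-0.02,0],[0.03,-0.04,0],[0.03,-0.04,-0.01],[0.03,-0.04,-0.01]],"spin":[-1.5,-3,-4,-4]}' 20; python3 s.py
```

```text
t: 8.55
ee_pos: [0.4396, -0.367, 0.3031]
orientation: [-0.065, 0.998, -0.001, 0.0]
contact_force: [-2.8, -1.7, -1.2]
finger_gap: 0.173
gripper_force: 17.7
t8.55 ee [ 0.4396 -0.367   0.3031] grip [ 0.4397 -0.3672  0.1484] j6 -0.95 yaw -172.5 F [-2.75 -1.69 -1.21] T [-0.488  0.396 -0.022] gf 17.7 gap 0.173
err in tool cm [-0.1  -0.09  0.22] [ 3.0e-04 -1.5e-03 -1.0e+00]
```

```bash
python3 -m jog '{"grip":[0.17,0.17,0.17,0.17],"offset":[[0.0,0,-0.01],[0,0,-0.02],[0,0,-0.03],[0,0,-0.03]],"spin":[-1.5,-3,-4,-4]}' 20; python3 s.py
```

```text
t: 9.05
ee_pos: [0.4397, -0.3671, 0.3034]
orientation: [-0.238, 0.971, -0.001, -0.0]
contact_force: [-2.5, -3.1, -0.2]
finger_gap: 0.169
gripper_force: 17.7
t9.05 ee [ 0.4397 -0.3671  0.3034] grip [ 0.4397 -0.3674  0.1487] j6 -1.30 yaw -152.5 F [-2.48 -3.07 -0.2 ] T [-0.707  0.351  0.064] gf 17.7 gap 0.169
err in tool cm [-0.07 -0.1   0.25] [ 4.0e-04 -1.8e-03 -1.0e+00]
```

```bash
python3 -m jog '{"grip":[0.16,0.16,0.16,0.16],"offset":[[0.02,-0.02,-0.01],[0.04,-0.03,-0.02],[0.04,-0.03,-0.03],[0.04,-0.03,-0.03]],"spin":[-1.5,-3,-4,-4]}' 20; python3 s.py
```

```text
t: 9.55
ee_pos: [0.4396, -0.3674, 0.3037]
orientation: [-0.403, 0.915, -0.001, 0.0]
contact_force: [-0.5, -3.4, -1.6]
finger_gap: 0.173
gripper_force: 19.5
t9.55 ee [ 0.4396 -0.3674  0.3037] grip [ 0.4398 -0.3675  0.149 ] j6 -1.66 yaw -132.4 F [-0.49 -3.42 -1.55] T [-0.739  0.019  0.038] gf 19.5 gap 0.173
err in tool cm [-0.03 -0.1   0.28] [ 0.001  -0.0012 -1.    ]
```

```bash
python3 -m jog '{"grip":[0.16,0.16,0.16,0.16],"offset":[[0,0,-0.01],[0,0,-0.02],[0,0,-0.03],[0,0,-0.03]],"spin":[-1.5,-3,-4,-4]}' 20; python3 s.py
```

```text
t: 10.05
ee_pos: [0.4397, -0.3674, 0.3041]
orientation: [-0.556, 0.831, -0.001, 0.0]
contact_force: [0.9, -5.0, -2.2]
finger_gap: 0.173
gripper_force: 19.5
t10.05 ee [ 0.4397 -0.3674  0.3041] grip [ 0.4399 -0.3676  0.1494] j6 -2.00 yaw -112.4 F [ 0.87 -4.96 -2.22] T [-0.909 -0.124 -0.005] gf 19.5 gap 0.173
err in tool cm [ 0.   -0.09  0.32] [ 0.0013 -0.0014 -1.    ]
```

```bash
python3 -m jog '{"grip":[0.16,0.16,0.16],"offset":[[0.03,-0.02,0],[0.05,-0.03,0],[0.05,-0.03,-0.01]],"spin":[-1.0,-2,-2]}' 20; python3 s.py
```

```text
t: 10.42
ee_pos: [0.4399, -0.3674, 0.3041]
orientation: [-0.627, 0.779, -0.0, 0.001]
contact_force: [3.1, -1.5, -1.3]
finger_gap: 0.176
gripper_force: 19.6
t10.43 ee [ 0.4399 -0.3674  0.3041] grip [ 0.4401 -0.3673  0.1494] j6 -2.18 yaw -102.4 F [ 3.07 -1.53 -1.27] T [-0.37  -0.431 -0.126] gf 19.6 gap 0.176
err in tool cm [ 0.05 -0.08  0.32] [ 1.6e-03  4.0e-04 -1.0e+00]
```

```bash
python3 -m jog '{"grip":[0.16,0.16,0.16],"offset":[[0.0,0,-0.01],[0,0,-0.015],[0,0,-0.015]],"spin":[-1.0,-2,-2]}' 20; python3 s.py
```

```text
t: 10.8
ee_pos: [0.4399, -0.3672, 0.3042]
orientation: [-0.692, 0.722, -0.0, 0.001]
contact_force: [2.6, -0.6, 0.0]
finger_gap: 0.17
gripper_force: 19.6
t10.80 ee [ 0.4399 -0.3672  0.3042] grip [ 0.4401 -0.3671  0.1495] j6 -2.35 yaw -92.4 F [ 2.62 -0.56  0.03] T [-0.201 -0.652 -0.031] gf 19.6 gap 0.170
err in tool cm [ 0.08 -0.07  0.33] [ 1.6e-03  6.0e-04 -1.0e+00]
```

```bash
python3 -m jog '{"grip":[0.16,0.16,0.16],"offset":[[0,0,0],[0,0.0,-0.01],[0,0,-0.01]],"spin":[-1.0,-2,-2]}' 20; python3 s.py
```

```text
t: 11.18
ee_pos: [0.4398, -0.3674, 0.3042]
orientation: [0.753, -0.658, 0.0, -0.001]
contact_force: [4.7, -1.3, -1.5]
finger_gap: 0.175
gripper_force: 19.5
t11.18 ee [ 0.4398 -0.3674  0.3042] grip [ 0.4401 -0.3673  0.1496] j6 -2.53 yaw -82.4 F [ 4.72 -1.32 -1.55] T [-0.203 -0.832 -0.004] gf 19.5 gap 0.175
err in tool cm [ 0.08 -0.06  0.34] [ 1.5e-03  3.0e-04 -1.0e+00]
```

```bash
python3 -m jog '{"grip":[0.16,0.16,0.16],"offset":[[0.0,0,0],[0,0,0],[0,0,0]],"spin":[-1.0,-2,-2]}' 20; python3 s.py
```

```text
t: 11.55
ee_pos: [0.4399, -0.3675, 0.3043]
orientation: [0.807, -0.59, 0.001, -0.001]
contact_force: [5.6, -1.8, -2.1]
finger_gap: 0.174
gripper_force: 19.6
t11.55 ee [ 0.4399 -0.3675  0.3043] grip [ 0.4401 -0.3674  0.1496] j6 -2.70 yaw -72.4 F [ 5.57 -1.83 -2.06] T [-0.194 -0.991  0.   ] gf 19.6 gap 0.174
err in tool cm [ 0.08 -0.05  0.34] [ 1.6e-03  1.0e-04 -1.0e+00]
```

```bash
python3 -m jog '{"grip":[0.2,0.28,0.28],"offset":[[0,0,0],[0.04,0.05,0],[0.04,0.05,0]],"spin":[0,0,0]}' 20; python3 s.py; python3 -m jog '{"grip":[0.28,0.28,0.28,0.28,0.28],"offset":[[0,0,0],[0,0,0],[0,0,0],[0,0,0],[0,0,0]],"spin":[2,4,6,8,10]}' 20;python3 -m jog '{"grip":[0.28,0.28,0.28,0.28,0.28],"offset":[[0,0,0],[0,0,0],[0,0,0],[0,0,0],[0,0,0]],"spin":[2,4,6,8,8]}' 20; python3 s.py
```

```text
t: 11.92
ee_pos: [0.4384, -0.3678, 0.3038]
orientation: [0.808, -0.59, -0.001, 0.0]
contact_force: [-1.0, 0.7, -0.8]
finger_gap: 0.28
gripper_force: 0.0
t11.93 ee [ 0.4384 -0.3678  0.3038] grip [ 0.4381 -0.3677  0.1491] j6 -2.71 yaw -72.2 F [-1.03  0.69 -0.75] T [-0.024  0.002 -0.039] gf 0.0 gap 0.280
err in tool cm [ 0.11 -0.24  0.29] [-1.7e-03  9.0e-04 -1.0e+00]
t: 12.55
ee_pos: [0.4386, -0.3679, 0.3039]
orientation: [-0.481, 0.877, 0.001, -0.0]
contact_force: [-0.4, -0.0, 0.7]
finger_gap: 0.277
gripper_force: 0.0
t: 13.18
ee_pos: [0.4387, -0.3679, 0.3039]
orientation: [-0.156, 0.988, 0.0, -0.0]
contact_force: [0.1, -0.0, -0.0]
finger_gap: 0.279
gripper_force: 0.0
t13.18 ee [ 0.4387 -0.3679  0.3039] grip [ 0.4385 -0.3678  0.1492] j6 -1.14 yaw -162.1 F [ 0.13 -0.04 -0.03] T [ 0.051 -0.003 -0.045] gf 0.0 gap 0.279
err in tool cm [-0.21 -0.09  0.3 ] [-9.e-04  5.e-04 -1.e+00]
```

```bash
python3 -m jog '{"grip":[0.26,0.22,0.17,0.16,0.16],"offset":[[-0.1,0.02,0],[-0.18,0.02,0],[-0.18,0.02,0],[-0.18,0.02,0],[-0.18,0.02,0]],"spin":[0,0,0,0,0]}' 20; python3 s.py; python3 -m jog '{"grip":[0.16,0.16],"offset":[[0,0,0],[0,0,0]],"spin":[-1.5,-3]}' 20;python3 s.py;  python3 -m jog '{"grip":[0.16],"offset":[[0,0,0]],"spin":[-1.5]}' 20;python3 s.py; python3 -m jog '{"grip":[0.16],"offset":[[0,0,0]],"spin":[-1.5]}' 20;python3 s.py
```

```text
t: 13.8
ee_pos: [0.4407, -0.3672, 0.3041]
orientation: [-0.155, 0.988, 0.0, 0.0]
contact_force: [-0.1, 1.2, 0.9]
finger_gap: 0.173
gripper_force: 19.5
t13.80 ee [ 0.4407 -0.3672  0.3041] grip [ 0.4407 -0.3671  0.1494] j6 -1.13 yaw -162.2 F [-0.12  1.2   0.93] T [ 0.261 -0.012 -0.034] gf 19.5 gap 0.173
err in tool cm [ 0.02 -0.09  0.32] [ 1.e-04  3.e-04 -1.e+00]
t: 14.05
ee_pos: [0.4406, -0.3671, 0.3041]
orientation: [-0.285, 0.959, 0.0, -0.0]
contact_force: [-0.5, 1.4, 0.7]
finger_gap: 0.17
gripper_force: 19.5
t14.05 ee [ 0.4406 -0.3671  0.3041] grip [ 0.4405 -0.3671  0.1494] j6 -1.40 yaw -146.9 F [-0.47  1.39  0.68] T [ 0.249  0.093 -0.133] gf 19.5 gap 0.170
err in tool cm [ 0.02 -0.09  0.32] [-4.e-04  3.e-04 -1.e+00]
t: 14.18
ee_pos: [0.4405, -0.3671, 0.3041]
orientation: [-0.347, 0.938, 0.0, -0.0]
contact_force: [-1.0, 0.8, 0.4]
finger_gap: 0.173
gripper_force: 19.5
t14.18 ee [ 0.4405 -0.3671  0.3041] grip [ 0.4404 -0.3671  0.1494] j6 -1.53 yaw -139.4 F [-1.04  0.84  0.44] T [ 0.142  0.141 -0.207] gf 19.5 gap 0.173
err in tool cm [ 0.03 -0.09  0.32] [-5.e-04  4.e-04 -1.e+00]
t: 14.3
ee_pos: [0.4405, -0.3672, 0.3041]
orientation: [-0.407, 0.913, 0.0, -0.0]
contact_force: [-1.5, 0.8, 0.3]
finger_gap: 0.175
gripper_force: 19.5
t14.30 ee [ 0.4405 -0.3672  0.3041] grip [ 0.4404 -0.3671  0.1494] j6 -1.66 yaw -132.0 F [-1.49  0.85  0.35] T [0.139 0.232 0.095] gf 19.5 gap 0.175
err in tool cm [ 0.04 -0.09  0.32] [-7.e-04  3.e-04 -1.e+00]
```

```bash
for i in 1; do python3 -m jog '{"grip":[0.16],"offset":[[0,0,0]],"spin":[-1.5]}' 20;python3 s.py; python3 -m jog '{"grip":[0.16],"offset":[[0,0,0]],"spin":[-1.5]}' 20;python3 s.py; python3 -m jog '{"grip":[0.16],"offset":[[0,0,0]],"spin":[-1.5]}' 20;python3 s.py; python3 -m jog '{"grip":[0.16],"offset":[[0,0,0]],"spin":[-1.5]}' 20;python3 s.py; done | grep -o "T \[.*"
```

```text
T [ 0.147  0.159 -0.008] gf 19.5 gap 0.175
T [0.189 0.175 0.009] gf 19.5 gap 0.174
T [ 0.123  0.208 -0.126] gf 19.5 gap 0.172
T [ 0.09   0.271 -0.19 ] gf 19.5 gap 0.173
```

```bash
python3 -m jog '{"grip":[0.25,0.3,0.4,0.45,0.45],"offset":[[0,0,0],[0,0,0],[0,0,0],[0,0,0],[0,0,0]],"spin":[0,0,0,0,0]}' 20; python3 s.py; python3 -m jog '{"grip":[0.45,0.45,0.45,0.45,0.45],"offset":[[0,0,-1.5],[0,0,-3],[0,0,-4.5],[0,0,-5.6],[0,0,-5.6]],"spin":[0,0,0,0,0]}' 20; python3 -m jog '{"grip":[0.2,0,0,0,0],"offset":[[0,0,0],[0,0,0],[0,0,0],[0,0,0],[0,0,0]],"spin":[0,0,0,0,0]}' 20;python3 s.py
python3 - <<'E'
from g import *
C=cams()
ims=[]
for n in C:
    p=proj(C[n],[.4408,-.368,.15])[0]; x,y=int(p[0])-40,int(p[1])-45
    c=C[n]["color"][y:y+75,x:x+80].copy(); ims.append(cv2.resize(c,(400,375),interpolation=cv2.INTER_CUBIC)); print(n,x,y)
cv2.imwrite("pics/c2.png",np.hstack(ims))
E
```

```text
t: 15.42
ee_pos: [0.4407, -0.3673, 0.3042]
orientation: [-0.628, 0.778, -0.0, 0.0]
contact_force: [-0.3, -0.1, -0.1]
finger_gap: 0.449
gripper_force: 0.0
t15.43 ee [ 0.4407 -0.3673  0.3042] grip [ 0.4407 -0.3673  0.1495] j6 -2.18 yaw -102.2 F [-0.3  -0.15 -0.1 ] T [-0.023  0.014 -0.038] gf 0.0 gap 0.449
err in tool cm [ 0.06 -0.02  0.33] [ 1.e-04 -1.e-04 -1.e+00]
t: 16.05
ee_pos: [0.441, -0.3675, 0.3615]
orientation: [-0.628, 0.778, -0.001, 0.0]
contact_force: [0.5, -0.3, 0.4]
finger_gap: 0.449
gripper_force: 0.0
t: 16.68
ee_pos: [0.4407, -0.3673, 0.36]
orientation: [-0.628, 0.778, 0.0, 0.0]
contact_force: [0.6, -0.1, 0.2]
finger_gap: 0.002
gripper_force: 0.0
t16.68 ee [ 0.4407 -0.3673  0.36  ] grip [ 0.4407 -0.3673  0.2053] j6 -2.18 yaw -102.2 F [ 0.62 -0.14  0.2 ] T [-0.    -0.025  0.003] gf 0.0 gap 0.002
err in tool cm [ 0.07 -0.03  5.91] [-1.e-04  1.e-04 -1.e+00]
side 263 299
top 398 256
```

View pics/c2.png

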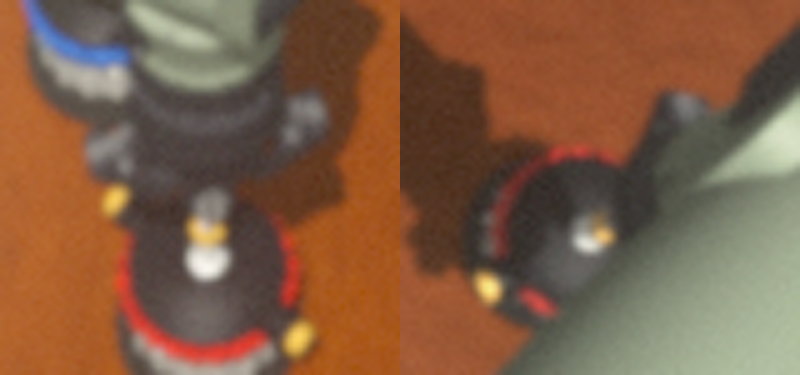

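The closed fingertips sit straight above the pin in the side view at about (304,339), with the nut just below. Now I'll feel down in small steps.

```bash
python3 -m jog '{"grip":[0,0,0,0,0],"offset":[[0,0,0.5],[0,0,1],[0,0,1.5],[0,0,1.6],[0,0,1.6]],"spin":[0,0,0,0,0]}' 20; python3 s.py; for i in 1; do python3 -m jog '{"grip":[0,0,0],"offset":[[0,0,0.1],[0,0,0.2],[0,0,0.2]],"spin":[0,0,0]}' ; python3 s.py;  python3 -m jog '{"grip":[0,0,0],"offset":[[0,0,0.05],[0,0,0.1],[0,0,0.1]],"spin":[0,0,0]}' ; python3 s.py; done
```

```text
t: 17.4
ee_pos: [0.4407, -0.3673, 0.344]
orientation: [-0.628, 0.778, 0.0, -0.0]
contact_force: [0.3, 0.0, -0.0]
finger_gap: 0.002
gripper_force: 0.0
t17.40 ee [ 0.4407 -0.3673  0.344 ] grip [ 0.4407 -0.3673  0.1893] j6 -2.18 yaw -102.2 F [ 0.3   0.   -0.05] T [-0.039  0.045  0.001] gf 0.0 gap 0.002
err in tool cm [ 0.07 -0.03  4.31] [-1.e-04  1.e-04 -1.e+00]
t: 17.77
ee_pos: [0.4407, -0.3673, 0.3421]
orientation: [-0.628, 0.778, 0.0, -0.0]
contact_force: [-0.8, 0.1, -0.0]
finger_gap: 0.004
gripper_force: 0.0
t17.77 ee [ 0.4407 -0.3673  0.3421] grip [ 0.4406 -0.3673  0.1874] j6 -2.18 yaw -102.2 F [-0.78  0.07 -0.02] T [ 0.037 -0.032  0.028] gf 0.0 gap 0.004
err in tool cm [ 0.07 -0.03  4.12] [-1.e-04  1.e-04 -1.e+00]
t: 18.15
ee_pos: [0.4407, -0.3673, 0.3411]
orientation: [-0.628, 0.778, 0.0, -0.0]
contact_force: [0.3, -0.3, -0.6]
finger_gap: 0.001
gripper_force: 0.0
t18.15 ee [ 0.4407 -0.3673  0.3411] grip [ 0.4406 -0.3673  0.1864] j6 -2.18 yaw -102.2 F [ 0.28 -0.26 -0.58] T [-0.065  0.007  0.006] gf 0.0 gap 0.001
err in tool cm [ 0.07 -0.03  4.02] [-1.e-04  1.e-04 -1.e+00]
```

```bash
for i in 1; do python3 -m jog '{"grip":[0,0,0],"offset":[[0,0,0.05],[0,0,0.1],[0,0,0.1]],"spin":[0,0,0]}' ; python3 s.py;  python3 -m jog '{"grip":[0,0,0],"offset":[[0,0,0.05],[0,0,0.05],[0,0,0.05]],"spin":[0,0,0]}' ; python3 s.py; python3 -m jog '{"grip":[0,0,0],"offset":[[0,0,0.05],[0,0,0.05],[0,0,0.05]],"spin":[0,0,0]}' ; python3 s.py; done | grep t1
```

```text
t18.52 ee [ 0.4407 -0.3673  0.3401] grip [ 0.4406 -0.3673  0.1854] j6 -2.18 yaw -102.2 F [ 0.54 -0.13  0.01] T [0.046 0.017 0.026] gf 0.0 gap -0.000
t18.90 ee [ 0.4407 -0.3673  0.3396] grip [ 0.4407 -0.3673  0.1849] j6 -2.18 yaw -102.2 F [-0.02 -0.11  0.32] T [ 0.064 -0.009 -0.002] gf 0.0 gap -0.001
t19.27 ee [ 0.4407 -0.3673  0.3394] grip [ 0.4408 -0.3673  0.1847] j6 -2.18 yaw -102.2 F [-0.63 -0.51  3.48] T [ 0.125  0.081 -0.005] gf 1.3 gap 0.000
```

```bash
for i in 1; do python3 -m jog '{"grip":[0,0,0],"offset":[[0,0,0.05],[0,0,0.1],[0,0,0.1]],"spin":[0,0,0]}' ; python3 s.py;  python3 -m jog '{"grip":[0,0,0],"offset":[[0,0,0.05],[0,0,0.1],[0,0,0.1]],"spin":[0,0,0]}' ; python3 s.py; done | grep ^t[12]
```

```text
t19.65 ee [ 0.4407 -0.3673  0.3383] grip [ 0.4408 -0.3674  0.1836] j6 -2.18 yaw -102.2 F [-0.63  0.14  4.19] T [0.144 0.162 0.014] gf 2.3 gap 0.002
t20.02 ee [ 0.4407 -0.3673  0.3375] grip [ 0.4408 -0.3674  0.1828] j6 -2.18 yaw -102.2 F [-1.24  0.64  5.79] T [0.281 0.251 0.001] gf 3.1 gap 0.000
```

```bash
for i in 1; do python3 -m jog '{"grip":[0,0,0],"offset":[[0,0,0.03],[0,0,0.06],[0,0,0.06]],"spin":[0,0,0]}' ; python3 s.py;  python3 -m jog '{"grip":[0,0],"offset":[[0,0,0.03],[0,0,0.03]],"spin":[0,0]}' ; python3 s.py; python3 -m jog '{"grip":[0],"offset":[[0,0,0]],"spin":[0]}' ; python3 s.py; done | grep ^t[12]
```

```text
t20.40 ee [ 0.4407 -0.3673  0.337 ] grip [ 0.4408 -0.3674  0.1823] j6 -2.18 yaw -102.2 F [-1.33  1.18  6.44] T [0.29  0.334 0.029] gf 3.5 gap 0.002
t20.65 ee [ 0.4407 -0.3673  0.3368] grip [ 0.4408 -0.3674  0.1821] j6 -2.18 yaw -102.2 F [-2.1   1.12  7.58] T [0.305 0.346 0.003] gf 3.7 gap 0.002
t20.77 ee [ 0.4407 -0.3673  0.3368] grip [ 0.4408 -0.3674  0.1821] j6 -2.18 yaw -102.2 F [-1.7   1.15  7.21] T [0.32  0.325 0.027] gf 3.7 gap 0.000
```

```bash
for i in 1; do python3 -m jog '{"grip":[0,0,0],"offset":[[0,0,0.02],[0,0,0.04],[0,0,0.04]],"spin":[0,0,0]}' ; python3 s.py;  python3 -m jog '{"grip":[0],"offset":[[0,0,0]],"spin":[0]}' ; python3 s.py; python3 -m jog '{"grip":[0,0],"offset":[[0,0,0.02],[0,0,0.02]],"spin":[0,0]}' ; python3 s.py; python3 -m jog '{"grip":[0],"offset":[[0,0,0]],"spin":[0]}' ; python3 s.py; done | grep ^t[12]
```

```text
t21.15 ee [ 0.4407 -0.3673  0.3365] grip [ 0.4408 -0.3674  0.1818] j6 -2.18 yaw -102.2 F [-1.37  1.95  8.03] T [ 0.359  0.244 -0.009] gf 4.0 gap -0.001
t21.27 ee [ 0.4407 -0.3673  0.3365] grip [ 0.4408 -0.3674  0.1818] j6 -2.18 yaw -102.2 F [-0.65  1.13  8.43] T [0.35  0.317 0.004] gf 4.0 gap 0.002
t21.52 ee [ 0.4407 -0.3673  0.3363] grip [ 0.4408 -0.3674  0.1816] j6 -2.18 yaw -102.2 F [-2.38  1.35  8.23] T [ 0.343  0.343 -0.042] gf 4.2 gap -0.000
t21.65 ee [ 0.4407 -0.3673  0.3363] grip [ 0.4408 -0.3674  0.1816] j6 -2.18 yaw -102.2 F [-1.28  1.17  7.32] T [0.378 0.391 0.002] gf 4.2 gap -0.003
```

```bash
(python3 -m jog '{"grip":[0,0],"offset":[[0,0,0.01],[0,0,0.01]],"spin":[0,0]}' ; python3 s.py; for i in 1 2 3 4; do python3 -m jog '{"grip":[0,0,0,0,0],"offset":[[0,0,0],[0,0,0],[0,0,0],[0,0,0],[0,0,0]],"spin":[0,0,0,0,0]}' ; python3 s.py; done) | grep ^t[12]
```

```text
t21.90 ee [ 0.4407 -0.3673  0.3363] grip [ 0.4408 -0.3674  0.1816] j6 -2.18 yaw -102.2 F [-1.41  1.75  8.82] T [ 0.36   0.315 -0.001] gf 4.2 gap 0.001
t22.52 ee [ 0.4407 -0.3673  0.3363] grip [ 0.4408 -0.3674  0.1816] j6 -2.18 yaw -102.2 F [-1.18  1.49  7.81] T [0.382 0.356 0.031] gf 4.2 gap 0.000
t23.15 ee [ 0.4407 -0.3673  0.3363] grip [ 0.4408 -0.3674  0.1816] j6 -2.18 yaw -102.2 F [-2.3   0.86  8.72] T [0.371 0.338 0.013] gf 4.2 gap -0.002
t23.77 ee [ 0.4407 -0.3673  0.3363] grip [ 0.4408 -0.3674  0.1816] j6 -2.18 yaw -102.2 F [-1.31  1.34  7.94] T [ 0.32   0.371 -0.01 ] gf 4.2 gap -0.002
t24.40 ee [ 0.4407 -0.3673  0.3362] grip [ 0.4408 -0.3674  0.1815] j6 -2.18 yaw -102.2 F [-1.22  1.49  8.81] T [0.358 0.356 0.014] gf 4.2 gap -0.001
```

```bash
(python3 -m jog '{"grip":[0,0],"offset":[[0,0,0.01],[0,0,0.01]],"spin":[0,0]}' ; python3 s.py; for i in 1 2 3; do python3 -m jog '{"grip":[0,0,0,0,0],"offset":[[0,0,0],[0,0,0],[0,0,0],[0,0,0],[0,0,0]],"spin":[0,0,0,0,0]}' ; python3 s.py; done) | grep ^t[12]; python3 -m jog '{"grip":[0,0,0,0,0],"offset":[[0,0,-0.1],[0,0,-0.2],[0,0,-0.3],[0,0,-0.6],[0,0,-1]],"spin":[0,0,0,0,0]}'; python3 -m jog '{"grip":[0,0,0,0,0],"offset":[[0,0,-1.5],[0,0,-3],[0,0,-4],[0,0,-4],[0,0,-4]],"spin":[0,0,0,0,0]}'
python3 - <<'E'
from g import *
C=cams()
ims=[]
for n in C:
    p=proj(C[n],[.4408,-.368,.15])[0]; x,y=int(p[0])-40,int(p[1])-45
    ims.append(cv2.resize(C[n]["color"][y:y+75,x:x+80],(400,375),interpolation=cv2.INTER_CUBIC))
cv2.imwrite("pics/c3.png",np.hstack(ims))
E
```

```text
t24.65 ee [ 0.4407 -0.3673  0.3362] grip [ 0.4408 -0.3674  0.1815] j6 -2.18 yaw -102.2 F [-1.33  1.54  9.58] T [0.401 0.336 0.017] gf 4.4 gap 0.000
t25.27 ee [ 0.4407 -0.3673  0.3362] grip [ 0.4408 -0.3674  0.1815] j6 -2.18 yaw -102.2 F [-1.79  1.34  8.54] T [ 0.399  0.317 -0.008] gf 4.4 gap -0.002
t25.90 ee [ 0.4407 -0.3673  0.3362] grip [ 0.4408 -0.3674  0.1815] j6 -2.18 yaw -102.2 F [-1.5   0.05  9.16] T [0.361 0.393 0.01 ] gf 4.4 gap 0.000
t26.52 ee [ 0.4407 -0.3673  0.3362] grip [ 0.4408 -0.3674  0.1815] j6 -2.18 yaw -102.2 F [-1.35  1.99  8.92] T [0.336 0.352 0.045] gf 4.4 gap 0.005
t: 27.15
ee_pos: [0.4405, -0.3672, 0.345]
orientation: [-0.628, 0.778, 0.001, -0.0]
contact_force: [-0.1, 0.7, -0.5]
finger_gap: 0.002
gripper_force: 0.0
t: 27.78
ee_pos: [0.4406, -0.3672, 0.3852]
orientation: [-0.628, 0.778, 0.0, -0.0]
contact_force: [0.3, 0.7, 0.7]
finger_gap: 0.001
gripper_force: 0.0
```

View pics/c3.png

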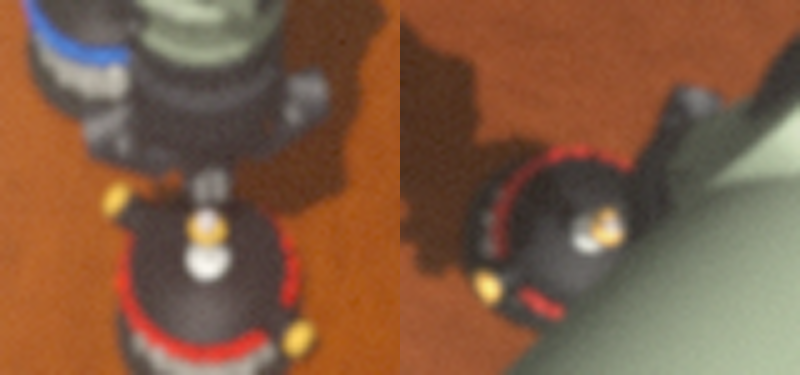

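The fingers are clear of the valve. The pin is back up, its bright top at about side (304,344) just above the nut at (304,345).

```bash
python3 -c "
from station import job; print(job.finish_job())"
```

```text
the job is handed in; nothing more can be done
None
```

I handed the job in, and the call returned no verdict. By feel, the red filter's nut is unscrewed to its stop; the tip was held about 2.7–2.9 mm down for over 4 s at roughly 9 N. It then sprang back up, and the robot ended clear of the valve.

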